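Shim the short foot of a loudspeaker clamping jig

ROBOT

A 7-joint arm with a two-finger parallel gripper is mounted at the origin on the work surface. World frame = base frame: x ahead of the robot, y to its left, z up, the work surface at z = 0. Lengths are in m, angles in rad, forces in N, time in s.
With the tool pointing down it reaches from about 0.425 to 0.925 m from the base axis. Payload 6.8 kg.
Tool frame: the origin (TCP) lies on the mounting face of the last link; the fingertips stand 173 mm ahead of it and the grasp point (between the pads) lies 155 mm ahead of it; z points along the fingers, y is the line along which they close (so a half turn about z gives the same grasp; the last joint's range is limited). The gripper opens to 85 mm and grips with 20 to 120 N. Pads are 22 mm wide; open, the fingers measure 114 mm over their backs; the gripper's body (76 mm by 85 mm) begins 54 mm behind the grasp point. The pads swing forward as they close: fully open they stand 13 mm farther back than shut.
Start: joints at [1.03, 0.477, 0.022, 1.555, -0.011, 1.109, -0.083], TCP at [0.283, -0.613, 0.405] pointing down, gripper open.
Joint ranges: [-2.96, 2.96], [-0.34, 2.1], [-1.41, 1.46], [0.24, 2.44], [-1.37, 4.51], [0.17, 1.92], [-2.96, 2.96]. Speed limits (rad/s): [2.39, 2.39, 3.14, 3.14, 3.14, 3.14, 3.14].

INTERFACE

Orientations are given as a unit quaternion [w, x, y, z].
In Python, from station import bot gives the robot as it stands. The module is installed in compiled form; this text tells all that it offers.
- The arm moves only by the shell command python3 -m pendant 'ROWS' [FORCE]. ROWS is JSON, a list of rows, each a list of 5 numbers: the finger opening in m, from 0 to 0.0854, then the shift along the tool's x, y, z in m, then the turn about the tool's z in degrees. In form: [[jaw, x, y, z, yaw], ...]. A call has 1 to 12 rows; each row shifts and turns the commanded pose from where the row before left it, along the tool's axes as they then stand; what a row does not reach is not made up. A row lasts 1/12 s, in which the tool goes at most 41.7 mm and 7.16 degrees, less where a joint would pass 70% of its speed; a pose out of reach is approached as far as the arm can. A call with a gripper value outside its range is refused whole. The fingers move at their own pace and stop on an object; FORCE is the grip in N (left out, the last holds). Time passes only in rows, so rows that do not move let the fingers close. It gives the time, the measured TCP pose, the force, the opening and the grip force at its end, in the units of the state.
- bot.get_obs(): the state, without advancing time (a new reading comes with each control period).
- bot.read_camera(name): name is "scene" or "top" or "wrist"; returns (picture, depth): 384x512x3 uint8, blue, green, red; 384x512 float32, m along the optical axis (not along the pixel's ray), 0 where there is no reading.
- bot.camera_model(name): a dict with "intrinsics" (3x3 intrinsics, pixels), "dist_coeffs" ([k1, k2, p1, p2, k3] as OpenCV has them; the pictures are not rectified), "R" (3x3) and "t" (3): a world point X has camera coordinates R X + t. Camera axes: x right, y down, z forward; pixel columns grow to the right and rows downward; lengths in m; the calibration is good to about 2 mm. A picture is of the moment at which its call begins: read the wrist's pose just before it. camera_model takes no time and is no camera call; for the wrist camera it gives the pose at the moment of the call.
- bot.hand_in(): hands the job in; it is judged then, once.
Trained networks look in the newest picture that a camera, given by its name, has taken for a name from the list of things; names that differ only in an ending like _2 or _b are one class to them, and where a whole thing is asked for, a point or a joint stands for the part that bears it (a point fixed in the world has none). Each returns a list of dicts, best first, with "score" (0 to 1); they miss things now and then, are a little off and sometimes report something else, mostly with a low value. They report only what shows in the picture. A call takes as long as a camera call. They do not tell look-alikes from the thing itself.
- bot.boxes_of(name, camera): "at" ([column, row] in pixels, amid what is visible of it).
- bot.trace(name, camera): "mask" (384x512 bool, what is visible of it) and "at" ([column, row] in pixels, amid what is visible of it).
- bot.pinpoint(name, camera): "at" ([column, row] in pixels: a listed point, or the origin of a listed thing).
The state is a dict: "t": time; "q": joint angles; "joint_vel": joint speeds; "joint_torque": joint torques, N m; "eef_pos": TCP position; "tool_rot": TCP orientation; "contact_force": force on the tool from outside, world axes, zero at the start; "torque": the same for the moment, N m; "gripper_width": opening from 0.0 (shut) to 1.0 (fully open); "grasp_force": force on a finger pad.
Only numpy, scipy, OpenCV 4.12 (cv2) and the standard library are available. Lean on these libraries where they do the work, as an engineer would, in place of code of your own. Each camera call takes 0.05 s, during which the arm holds its last target. There are 200 camera calls.

TASK

The blue loudspeaker jig rocks because the foot under its projecting lug hangs above the plywood board. Slide flat shims under that foot, flat on the board and squarely one on top of another, as many as leave room for the thin end of the tapered shim, then push the tapered shim in on top of them, gently, just until it is snug and all four feet carry load without the jig being jacked up. Let go, then press down firmly (with about a kilogram) on the lug over the foot to check that it no longer rocks, leaving everything in place and the things around alone.

Things in the scene. Friction and masses are not known exactly. Their poses are not given: they have to be found in the camera images.
- jig: Jig: a loose, heavy (5 kg) blue steel plate 240 x 180 x 12 mm (x, y) carrying a black loudspeaker, magnet up, to 114 mm height, and a steel clamp block at its +x +y corner. Origin on the bench below the plate's centre, z up. It stands level on three dome feet 24 mm across at (100,-70), (-100,70), (100,70) mm; the fourth, under the lug, is short and hangs. Clear height below the plate 38 mm.
- plate_centre (a point): centre of the plate's top face, 50 mm above the bench, inside the loudspeaker. Axes as the jig. The jig stays put by its weight and friction (coefficient near 0.6).
- foot_tip (a point): lowest point of the short foot (dome, 12 mm radius), at (-70,-135,20) mm in the jig: about 20 mm above the bench while untouched. Below lies a fixed plywood board, 90 mm (jig x) by 180 mm, from 35 mm beyond the foot (+y) to 145 mm in front (-y). Its top is 1 to 9.5 mm above the bench, not measured: the gap is about 10 to 19 mm. Shims go in along the jig's +y.
- lug_top (a point): press point on the lug's flat top, 50 mm above the bench, straight above the short foot. The lug is 40 mm wide (jig x), 12 mm thick, and sticks out 61 mm from the plate's -y edge, ending 16 mm beyond the foot. Pressed here with about 10 N the jig rocks over until the short foot meets the board; let go, it rocks back. Axes as the jig.
- far_foot: the jig's foot diagonally across from the short one, at (100,70) mm in the jig's frame, below the clamp block; origin at its lowest point. It lifts off the bench when the lug is pressed down before shimming.
- side_foot: the jig's other foot on the lug's side, at (100,-70) mm in the jig's frame; origin at its lowest point. It is the first to lift off the bench if the tapered shim is forced in too far, once the short foot bears about 12 N.
- flat1: flat aluminium shim, a plain bar 120 x 34 x 6 mm, 60 g, lying flat on the bench; origin at the centre of its underside, x along its length. Fingers take it across its 34 mm width.
- flat2: a second flat shim just like flat1. Depending on the gap one or both are needed below the tapered one.
- wedge: tapered wooden shim, 140 mm long (x), 34 mm wide, 60 g, flat underside; origin at its centre. Nose at x = +70 mm. The top slopes evenly from 1.5 mm thick at the nose to 10.5 mm at x = -30 mm; from there to x = -70 mm is a grip block 12 mm high. Fits a remaining gap of 2.3 to 8.8 mm and stays by friction where it is left.
- wedge_nose (a point): middle of the nose edge of the tapered shim, on the underside. Once the foot rides on the slope, a level push of about 6 to 8 N on the free shim's blunt end seats it snugly; about 15 N or more jacks the jig up.
- wedge_block (a point): centre of the tapered shim's grip block (40 x 34 x 12 mm), 6 mm above the underside; fingers take it across its 34 mm width
- driver: bystander: spare loudspeaker, magnet up, 150 mm across, 64 mm high; origin under its centre
- glue: bystander: white closed bottle, 52 mm across, 130 mm high; origin under its centre
- tape: bystander: flat roll of paper tape, 90 mm across, 24 mm high; origin under its centre
Not all that is in view belongs to the job. Several things have the shape of the wedge; the one meant has the colours described above. Leave any turquoise look-alike of the flat1 alone.

How it is judged:
By the outcome, as a careful person would: the job done as asked, in the order asked, and still so for the second after the job is handed in, with the robot touching nothing.
It also fails if it takes over 72 s, if anything falls off the work surface, if the arm or the gripper's body presses on something with over 40 N, if the wrist force passes 120 N, or if a joint passes its speed limit or range.

## Working session

There is one attempt and no reset: what is moved stays moved. The work goes in short steps, Python scripts to look and compute and a shell command to move; the robot and the scene stay as the last step left them, time stands still between calls to the robot, and variables do not carry over. Pictures are saved under pics/ and viewed, at most 10 in all, crops included, and the job is handed in when it is done.

```bash
mkdir -p pics; cat > h.py <<'E'
import numpy as np, cv2
from station import bot
def cam(n):
    m=bot.camera_model(n); p,d=bot.read_camera(n); return m,p,d
def ray(m,uv):
    K=np.array(m["intrinsics"]);D=np.array(m["dist_coeffs"])
    p=cv2.undistortPoints(np.array(uv,float).reshape(-1,1,2),K,D).reshape(-1,2)
    R=np.array(m["R"]);t=np.array(m["t"])
    return -R.T@t, np.c_[p,np.ones(len(p))]@R   # origin, dirs (depth 1)
def at_z(m,uv,z):
    o,d=ray(m,uv); return o+d*((z-o[2])/d[:,2])[:,None]
def at_d(m,uv,dep):
    o,d=ray(m,uv); return o+d*np.asarray(dep).reshape(-1,1)
def proj(m,X):
    r=cv2.Rodrigues(np.array(m["R"]))[0]
    return cv2.projectPoints(np.array(X,float).reshape(-1,1,3),r,np.array(m["t"]),np.array(m["intrinsics"]),np.array(m["dist_coeffs"]))[0].reshape(-1,2)
def cloud(m,d):
    v,u=np.mgrid[0:384,0:512]; return at_d(m,np.c_[u.ravel(),v.ravel()],d.ravel()).reshape(384,512,3)
E
python3 - <<'E'
from h import *
np.set_printoptions(precision=4,suppress=True)
for c in("top","scene"):
    m,p,d=cam(c); cv2.imwrite(f"pics/{c}0.png",p); P=cloud(m,d); np.savez(f"{c}0.npz",P=P,d=d,p=p)
    for n in("jig","plate_centre","lug_top","flat1","wedge","wedge_nose","wedge_block","driver","glue","tape","foot_tip"):
        print(c,n,[(np.round(r["at"]).astype(int).tolist(),round(r["score"],2),P[int(r["at"][1]),int(r["at"][0])].round(3).tolist()) for r in bot.pinpoint(n,c)[:4]])
print(bot.get_obs())
E
```

```text
top jig [([204, 168], 0.72, [0.554, 0.1, 0.112])]
top plate_centre [([201, 167], 0.59, [0.556, 0.11, 0.114])]
top lug_top [([252, 177], 0.89, [0.539, -0.029, 0.049])]
top flat1 [([352, 149], 0.9, [0.629, -0.322, 0.006]), ([406, 166], 0.82, [0.576, -0.479, 0.005]), ([349, 187], 0.56, [0.514, -0.308, -0.0])]
top wedge [([363, 271], 0.76, [0.276, -0.337, 0.008]), ([346, 227], 0.75, [0.4, -0.293, 0.007])]
top wedge_nose [([323, 222], 0.83, [0.417, -0.229, -0.005])]
top wedge_block [([366, 222], 0.97, [0.413, -0.352, 0.011]), ([383, 276], 0.75, [0.259, -0.392, 0.007])]
top driver [([101, 220], 0.95, [0.426, 0.387, 0.063])]
top glue [([112, 153], 0.91, [0.605, 0.355, 0.088])]
top tape [([298, 136], 0.96, [0.672, -0.168, 0.005])]
top foot_tip [([256, 185], 0.83, [0.519, -0.04, 0.047])]
scene jig [([307, 216], 0.86, [0.613, 0.1, 0.08])]
scene plate_centre [([309, 205], 0.98, [0.601, 0.102, 0.116])]
scene lug_top [([257, 191], 0.97, [0.521, -0.045, 0.049]), ([160, 222], 0.48, [0.621, -0.326, 0.006])]
scene flat1 [([162, 224], 0.95, [0.631, -0.321, 0.006]), ([111, 204], 0.95, [0.571, -0.489, 0
[... 463 characters left out ...]
]
scene glue [([395, 231], 0.8, [0.627, 0.355, 0.041])]
scene tape [([216, 239], 0.75, [0.665, -0.153, 0.004])]
scene foot_tip [([257, 197], 0.66, [0.54, -0.041, 0.04])]
{'t': 1.2, 'q': array([ 1.0299,  0.477 ,  0.0224,  1.5554, -0.0115,  1.1093, -0.0831]), 'joint_vel': array([ 0.0002, -0.    ,  0.0008,  0.0005, -0.0007, -0.0007, -0.0009]), 'joint_torque': array([ -0.0003, -59.6335,   1.6061, -28.1546,   0.0125,   0.0016,
        -0.    ]), 'eef_pos': array([ 0.2831, -0.6128,  0.4047]), 'tool_rot': array([0.    , 0.9767, 0.2147, 0.    ]), 'contact_force': array([ 0.7058, -0.2198,  0.3527]), 'torque': array([ 0.0352, -0.0136,  0.0172]), 'grasp_force': 0.0, 'gripper_width': 0.9998066686069982}
```

View pics/top0.png

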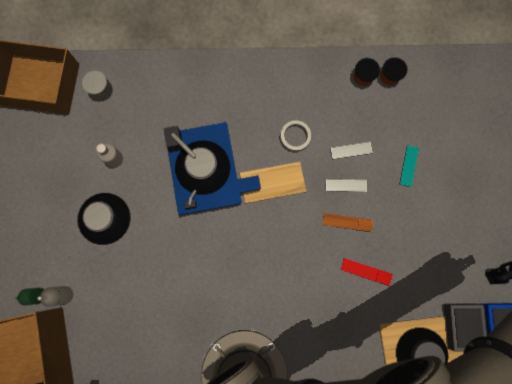

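View pics/scene0.png

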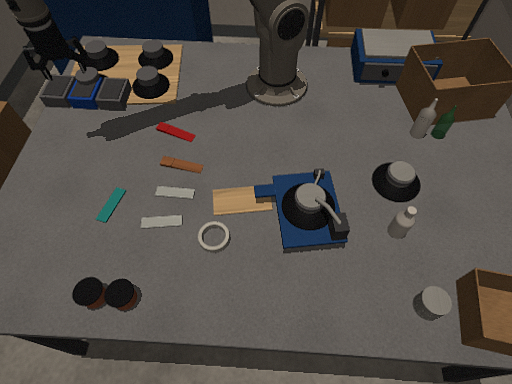

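The top picture shows the jig at (204,168) with its lug at (252,184) over the board (275,182). The white flats are at (352,150) and (346,186), and the orange wooden wedge is at (347,223) with its nose to the left. The red wedge at (366,271) and the turquoise bar at (409,166) are look-alikes. The scene picture shows the same layout.

```bash
python3 - <<'E'
from h import *
np.set_printoptions(precision=4,suppress=True)
z=np.load("top0.npz");P=z["P"];p=z["p"];m=bot.camera_model("top")
hsv=cv2.cvtColor(p,cv2.COLOR_BGR2HSV)
def fit(mask,name,zz):
    n,l,s,c=cv2.connectedComponentsWithStats(mask.astype(np.uint8))
    k=1+np.argmax(s[1:,4]); v,u=np.where(l==k)
    X=at_z(m,np.c_[u,v],zz)[:,:2]
    r=cv2.minAreaRect((X*1000).astype(np.float32)); print(name,len(u),r, "medz",np.median(P[v,u,2]))
W=np.zeros(p.shape[:2],bool)
def win(c,r,w=32,h=16):
    M=W.copy(); M[r-h:r+h,c-w:c+w]=1; return M
br=hsv[...,2]>120
fit(br&win(352,150),"fA",.006); fit(br&win(346,186),"fB",.006)
fit((hsv[...,1]>120)&win(347,223),"wedge",.006)
blue=(hsv[...,0]>100)&(hsv[...,0]<130)&(hsv[...,1]>150)&win(215,168,60,60)
fit(blue,"jigblue",.05)
fit((hsv[...,0]<30)&(hsv[...,1]>60)&(hsv[...,2]>110)&win(275,182,40,30),"board",.005)
m=bot.camera_model("wrist");R=np.array(m["R"]);print("wrist cam pos",-R.T@m["t"],R, m["intrinsics"])
E
python3 -m pendant '[[0.085,0,0,0,-7],[0.085,0,0,0,-7],[0.085,0,0,0,-7],[0.085,0,0,0,-7],[0.085,0,0,0,-7],[0.085,0,0,0,-7],[0.085,0,0,0,-7],[0.085,0,0,0,-7],[0.085,0,0,0,-7]]'
```

```text
fA 499 ((624.2697143554688, -322.6292419433594), (36.47480773925781, 120.83451843261719), 7.775403022766113) medz 0.006788274187488508
fB 507 ((519.2439575195312, -301.7461853027344), (116.76118469238281, 35.30976104736328), 89.05271911621094) medz 0.006819900828053838
wedge 596 ((411.5481262207031, -300.120361328125), (141.53359985351562, 34.457340240478516), 81.41796112060547) medz 0.008354372280536482
jigblue 2716 ((573.1539306640625, 81.1953125), (238.2098846435547, 236.1797637939453), 9.896722793579102) medz 0.050530941364770876
board 1728 ((532.6473388671875, -88.56671142578125), (95.07669067382812, 183.92640686035156), 9.603266716003418) medz 0.005248959056385338
wrist cam pos [ 0.3462 -0.5823  0.3734] [[ 0.418  -0.9084 -0.0013]
 [-0.8721 -0.4017  0.2794]
 [-0.2543 -0.1157 -0.9602]] [[288.2662   0.     261.1284]
 [  0.     288.2662 191.7619]
 [  0.       0.       1.    ]]
t: 1.95
eef_pos: [0.283, -0.6128, 0.4047]
tool_rot: [0.0, 0.719, 0.695, -0.0]
contact_force: [-0.0, -0.1, 0.4]
gripper_width: 0.996
grasp_force: 0.0
```

```bash
python3 -m pendant '[[0.085,0.032,0.023,0.006,0],[0.085,0.032,0.023,0.006,0],[0.085,0.032,0.023,0.006,0],[0.085,0.032,0.023,0.006,0],[0.085,0.032,0.023,0.006,0],[0.085,0.032,0.023,0.006,0],[0.085,0.032,0.023,0.006,0],[0.085,0.032,0.023,0.006,0],[0.085,0.032,0.023,0.006,0],[0.085,0.032,0.023,0.006,0],[0.085,0,0,0,0],[0.085,0,0,0,0]]'
python3 - <<'E'
from h import *
np.set_printoptions(precision=4,suppress=True)
m,p,d=cam("wrist"); cv2.imwrite("pics/w1.png",p); P=cloud(m,d); np.savez("w1.npz",P=P,p=p)
hsv=cv2.cvtColor(p,cv2.COLOR_BGR2HSV)
print("bench z",np.median(P[(abs(P[...,2])<.01)][:,2]))
for n in("flat1","wedge"):
  for r in bot.trace(n,"wrist"):
    v,u=np.where(r["mask"])
    if len(u)<50: continue
    X=at_z(m,np.c_[u,v],.006)[:,:2]
    b=cv2.minAreaRect((X*1000).astype(np.float32))
    print(n,round(r["score"],2),np.round(r["at"]),[np.round(x,1) for x in b],"z",np.median(P[v,u,2]),"hsv",np.median(hsv[v,u],0))
for n in("wedge_nose","wedge_block"):
  for r in bot.pinpoint(n,"wrist"): print(n,round(r["score"],2),np.round(r["at"]),at_z(m,[r["at"]],.006))
E
```

```text
t: 2.95
eef_pos: [0.527, -0.2987, 0.3445]
tool_rot: [-0.0, 0.718, 0.696, 0.001]
contact_force: [-0.6, -1.4, -0.5]
gripper_width: 0.996
grasp_force: 0.0
bench z -0.0004260417610388867
flat1 0.86 [298. 315.] [array([ 570.5, -484.4]), array([ 37.8, 119.1]), np.float64(75.1)] z 0.0050852227487868384 hsv [ 87. 168. 207.]
flat1 0.64 [343. 186.] [array([ 618.8, -320.7]), array([ 34.8, 119.1]), np.float64(7.9)] z 0.0052321838475821725 hsv [ 21.   8. 249.]
flat1 0.56 [252. 175.] [array([ 516.3, -301.3]), array([117.2,  33.8]), np.float64(87.8)] z 0.005341221398041135 hsv [ 19.  26. 152.]
wedge 0.77 [ 47. 220.] [array([ 268.2, -345.9]), array([147.7,  42.4]), np.float64(70.7)] z 0.006409507758159405 hsv [  0. 200. 243.]
wedge 0.74 [156. 178.] [array([ 409.2, -300.6]), array([143.2,  37.1]), np.float64(79.6)] z 0.006547959589349173 hsv [ 12. 157. 224.]
wedge 0.44 [424.  49.] [array([ 667.9, -165.9]), array([ 74.6, 102. ]), np.float64(89.9)] z 0.022468069113512013 hsv [ 18.   17.5 245. ]
wedge_nose 0.86 [ 55. 166.] [[ 0.2968 -0.2775  0.006 ]]
wedge_nose 0.59 [160. 117.] [[ 0.4223 -0.2313  0.006 ]]
wedge_block 0.85 [ 41. 258.] [[ 0.2517 -0.3908  0.006 ]]
wedge_block 0.6 [152. 224.] [[ 0.398  -0.3495  0.006 ]]
```

View pics/w1.png

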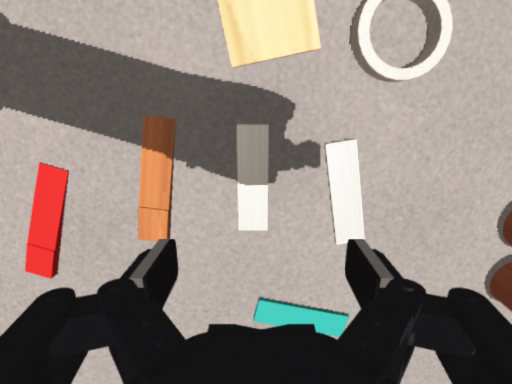

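The wrist view shows the flats at (252,178) and (345,190), the orange wedge at (156,178) with its nose up and block down, and the board's end at (270,30). I'll grasp the middle flat near its rear end.

```bash
python3 -m pendant '[[0.085,-0.0085,-0.002,0.029,0],[0.085,-0.0085,-0.002,0.029,0],[0.085,-0.0085,-0.002,0.029,0],[0.085,-0.0085,-0.002,0.029,0],[0.085,-0.0085,-0.002,0.029,0],[0.06,0,0,0.008,0],[0.06,0,0,0.008,0],[0.06,0,0,0.005,0],[0.06,0,0,0.004,0],[0.06,0,0,0,0],[0.06,0,0,0,0]]'
python3 -m pendant '[[0.03,0,0,0,0],[0.03,0,0,0,0],[0.03,0,0,0,0],[0.03,0,0,0,0],[0.03,0,0,0,0],[0.03,0,0,0,0]]' 40
```

```text
t: 4.12
eef_pos: [0.5143, -0.3437, 0.1759]
tool_rot: [0.001, 0.72, 0.694, 0.0]
contact_force: [0.3, 0.5, 0.4]
gripper_width: 0.704
grasp_force: 0.0
t: 4.62
eef_pos: [0.5141, -0.344, 0.1759]
tool_rot: [0.001, 0.721, 0.693, 0.0]
contact_force: [-1.2, 0.8, 6.2]
gripper_width: 0.375
grasp_force: 39.1
```

```bash
python3 -m pendant '[[0.03,0,0,-0.02,0],[0.03,0,0,-0.03,0],[0.03,0.025,-0.01,-0.02,0],[0.03,0.028,-0.012,-0.018,0],[0.03,0.028,-0.012,-0.018,0],[0.03,0.028,-0.012,-0.018,0],[0.03,0.028,-0.012,-0.018,0],[0.03,0.028,-0.012,-0.018,0],[0.03,0.028,-0.012,-0.018,0],[0.03,0.027,-0.012,0,0],[0.03,0,0,0,0],[0.03,0,0,0,0]]'
python3 - <<'E'
from h import *
np.set_printoptions(precision=4,suppress=True)
m,p,d=cam("wrist"); cv2.imwrite("pics/w2.png",p); P=cloud(m,d); np.savez("w2.npz",P=P,p=p,**{k:np.array(m[k]) for k in m})
for n in("lug_top","foot_tip","plate_centre","side_foot","far_foot"):
  for r in bot.pinpoint(n,"wrist"): print(n,round(r["score"],2),np.round(r["at"]),at_z(m,[r["at"]],.05),P[int(r["at"][1]),int(r["at"][0])])
E
```

```text
t: 5.62
eef_pos: [0.4277, -0.1192, 0.3534]
tool_rot: [0.001, 0.719, 0.695, 0.0]
contact_force: [0.2, -0.6, 0.4]
gripper_width: 0.375
grasp_force: 39.7
lug_top 0.7 [462. 194.] [[ 0.6284 -0.1366  0.05  ]] [ 0.6651 -0.1531 -0.0012]
lug_top 0.55 [359.  88.] [[ 0.5176 -0.0331  0.05  ]] [ 0.5172 -0.0327  0.0489]
foot_tip 0.8 [350.  93.] [[ 0.5094 -0.0367  0.05  ]] [ 0.5091 -0.0359  0.0489]
plate_centre 0.28 [251. 307.] [[ 0.4096 -0.2607  0.05  ]] [ 0.4054 -0.2951  0.0061]
side_foot 0.6 [351.  94.] [[ 0.5109 -0.0379  0.05  ]] [ 0.511  -0.0377  0.0487]
far_foot 0.36 [462. 197.] [[ 0.6293 -0.1396  0.05  ]] [ 0.6654 -0.1551  0.0008]
```

View pics/w2.png

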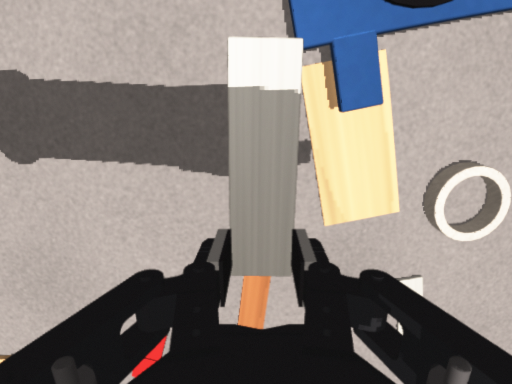

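The picture shows the flat held squarely at (263,150), the lug at (357,72) with its end near row 107, and the board from (305,65) to (398,212).

```bash
python3 - <<'E'
from h import *
np.set_printoptions(precision=4,suppress=True)
z=np.load("w2.npz");P=z["P"];p=z["p"];m={k:z[k] for k in("intrinsics","dist_coeffs","R","t")}
hsv=cv2.cvtColor(p,cv2.COLOR_BGR2HSV);V,U=np.mgrid[0:384,0:512]
bl=(hsv[...,0]>100)&(hsv[...,0]<125)&(hsv[...,1]>150)&(abs(P[...,2]-.05)<.005)
k=bl&(V>52)&(U>325)&(U<390); v,u=np.where(k); X=at_z(m,np.c_[u,v],.05)[:,:2]*1000
r=cv2.minAreaRect(X.astype(np.float32));print("lug tip part",r,"z",np.median(P[k][:,2])); 
# refined yaw with plate -y edge: lowest blue row in columns 390..505 and 300..325
e=[]
for c in list(range(395,500,3))+list(range(302,326,3)):
    rr=np.where(bl[:60,c])[0]
    if len(rr): e.append((c,rr.max()+.5))
E_=at_z(m,e,.05)[:,:2]; f=np.polyfit(E_[:,0],E_[:,1],1); print("plate edge yaw deg",np.degrees(np.arctan(f[0])),"rms",np.std(E_[:,1]-np.polyval(f,E_[:,0])))
yaw=np.arctan(f[0])
bd=(hsv[...,0]>10)&(hsv[...,0]<32)&(hsv[...,1]>60)&(hsv[...,2]>120)&(U>300)&(U<405)&(V>50)&(V<225)
bd=cv2.erode(bd.astype(np.uint8),np.ones((5,5)))>0
print("board z",np.median(P[bd][:,2]),np.std(P[bd][:,2]),bd.sum())
be=(~bd)&(hsv[...,1]<60)&(V>120)&(V<240)&(U>305)&(U<425)&(abs(P[...,2])<.01)
print("bench near",np.median(P[be][:,2]),np.std(P[be][:,2]))
v,u=np.where(cv2.dilate(bd.astype(np.uint8),np.ones((5,5)))>0);print("board rect",cv2.minAreaRect((at_z(m,np.c_[u,v],.006)[:,:2]*1000).astype(np.float32)))
# lug in jig axes
ex=np.array([np.cos(yaw),np.sin(yaw)]);ey=np.array([-ex[1],ex[0]])
a=X@ex;b=X@ey; print("lug ex",np.percentile(a,[.5,99.5]),"ey min",np.percentile(b,.5))
foot=ex*(np.percentile(a,[.5,99.5]).mean())+ey*(np.percentile(b,.5)+16); print("foot",foot, "edge ey",(E_@ey).mean()*1000, "ex,ey",ex,ey)
# foot edge check: lug tip to plate edge must be 61
E
```

```text
lug tip part ((516.15185546875, -24.58198356628418), (38.70741653442383, 50.10169219970703), 9.094802856445312) z 0.04871288760086939
plate edge yaw deg 9.08862115881393 rms 0.0014210096772394724
board z 0.003957119377067608 0.02211274421943746 9070
bench near -0.0007389705351479314 0.0007213983161470272
board rect ((527.8141479492188, -88.37161254882812), (90.67941284179688, 179.8150177001953), 9.601448059082031)
lug ex [486.7728 524.814 ] ey min -130.51588603708407
foot [517.5324 -33.182 ] edge ey -71.00219321601938 ex,ey [0.9874 0.158 ] [-0.158   0.9874]
```

Two flats are needed: the board is about 5 mm high, so the gap is about 15 mm and 3 mm remains for the wedge.

```bash
python3 -m pendant '[[0.03,-0.0147,0.029,0.028,0],[0.03,-0.0147,0.029,0.028,0],[0.03,-0.0147,0.029,0.028,0],[0.03,-0.0147,0.029,0.028,0],[0.03,0,0,0.02,-5.6],[0.03,0,0,0.02,-5.6],[0.03,0,0,0.009,0],[0.03,0,0,0.008,0],[0.03,0,0,0,0],[0.03,0,0,0,0]]'
```

```text
t: 6.75
eef_pos: [0.5387, -0.1819, 0.1874]
tool_rot: [0.0, 0.65, 0.76, 0.0]
contact_force: [0.1, -0.6, -0.2]
gripper_width: 0.373
grasp_force: 39.8
```

```bash
python3 -m pendant '[[0.03,0,0.003,0.0035,-0.4],[0.03,0.0139,0,0,0],[0.03,0.0139,0,0,0],[0.03,0.0139,0,0,0],[0.03,0.0139,0,0,0],[0.03,0.0139,0,0,0],[0.03,0,0,0,0],[0.03,0,0,0.0015,0],[0.03,0,0,0,0]]'
```

```text
t: 7.5
eef_pos: [0.5303, -0.1132, 0.1822]
tool_rot: [0.001, 0.647, 0.763, -0.0]
contact_force: [-0.8, -0.4, -0.4]
gripper_width: 0.374
grasp_force: 39.8
```

```bash
python3 -m pendant '[[0.03,0,0,0.0007,0],[0.03,0,0,0,0],[0.05,0,0,0,0],[0.05,0,0,0,0],[0.05,0,0,0,0],[0.05,0,0,-0.02,0],[0.05,0,0,-0.03,0],[0.05,0,0,-0.03,0],[0.06,-0.035,0.007,-0.02,0.7],[0.06,-0.038,0.0075,0,0.7],[0.06,-0.038,0.0075,0,0],[0.06,-0.038,0.0075,0,0]]'
python3 -m pendant '[[0.06,-0.038,0.0075,0,0],[0.06,-0.038,0.0075,0,0],[0.06,-0.036,0.008,0,0],[0.06,0,0,0.03,0],[0.06,0,0,0.03,0],[0.06,0,0,0,0],[0.06,0,0,0,0]]'
python3 - <<'E'
from h import *
np.set_printoptions(precision=4,suppress=True)
m,p,d=cam("wrist"); cv2.imwrite("pics/w3.png",p); P=cloud(m,d); np.savez("w3.npz",P=P,p=p,**{k:np.array(m[k]) for k in m})
E
```

```text
t: 8.5
eef_pos: [0.5817, -0.2576, 0.2822]
tool_rot: [0.001, 0.656, 0.755, 0.0]
contact_force: [0.5, 0.6, 0.2]
gripper_width: 0.699
grasp_force: 0.0
t: 9.08
eef_pos: [0.6189, -0.3629, 0.2194]
tool_rot: [-0.002, 0.656, 0.755, -0.0]
contact_force: [-0.0, -0.0, 0.7]
gripper_width: 0.702
grasp_force: 0.0
```

View pics/w3.png

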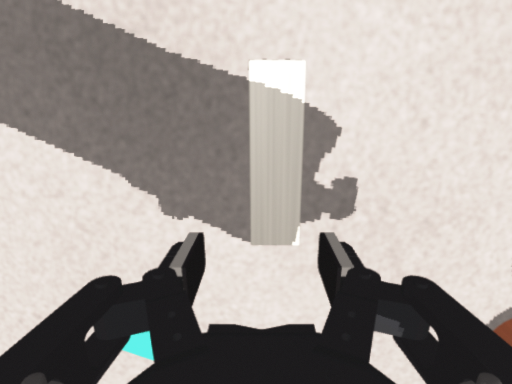

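```bash
python3 - <<'E'
from h import *
z=np.load("w3.npz");P=z["P"];m={k:z[k] for k in("intrinsics","dist_coeffs","R","t")}
V,U=np.mgrid[0:384,0:512]
k=(P[...,2]>.0035)&(P[...,2]<.009)&(U>235)&(U<315)&(V<250)&(V>50); 
n,l,s,c=cv2.connectedComponentsWithStats(k.astype(np.uint8));j=1+np.argmax(s[1:,4]);v,u=np.where(l==j)
print(cv2.minAreaRect((at_z(m,np.c_[u,v],.006)[:,:2]*1000).astype(np.float32)),np.median(P[v,u,2]))
E
```

```text
((620.2424926757812, -321.27532958984375), (33.77251052856445, 118.3028564453125), 7.935925006866455) 0.00540680721991782
```

The shim is 7 mm right of the jaw centre (shim column 276, jaws about 262). I'll correct for that and grasp.

```bash
python3 -m pendant '[[0.06,-0.001,0.007,0.005,0],[0.06,0,0,0.02,0],[0.06,0,0,0.014,0],[0.06,0,0,0.0045,0],[0.06,0,0,0,0],[0.03,0,0,0,0],[0.03,0,0,0,0],[0.03,0,0,0,0],[0.03,0,0,0,0],[0.03,0,0,0,0]]' 40
```

```text
t: 9.97
eef_pos: [0.6273, -0.3638, 0.1791]
tool_rot: [0.001, 0.656, 0.755, 0.0]
contact_force: [-1.5, 0.5, 6.2]
gripper_width: 0.354
grasp_force: 3.0
```

```bash
python3 -m pendant '[[0.06,0,0,0,0],[0.06,0,0,0,0],[0.06,0,0,0,0],[0.06,0,0,0.0035,0],[0.06,0,0,0,0],[0.06,0,0,0,0]]';python3 -m pendant '[[0.03,0,0,0,0],[0.03,0,0,0,0],[0.03,0,0,0,0],[0.03,0,0,0,0],[0.03,0,0,0,0],[0.03,0,0,0,0]]'
```

```text
t: 10.47
eef_pos: [0.6265, -0.3634, 0.1736]
tool_rot: [-0.001, 0.656, 0.755, -0.0]
contact_force: [0.2, 0.5, -0.5]
gripper_width: 0.705
grasp_force: 0.0
t: 10.97
eef_pos: [0.6269, -0.3636, 0.1745]
tool_rot: [0.0, 0.656, 0.755, 0.0]
contact_force: [0.2, -0.2, 2.2]
gripper_width: 0.381
grasp_force: 39.9
```

```bash
python3 -m pendant '[[0.03,0,0,-0.02,0],[0.03,0,0,-0.03,0],[0.03,0.02,0.003,-0.03,0],[0.03,0.03,0.003,-0.03,0],[0.03,0.03,0.003,-0.03,0],[0.03,0.03,0.003,-0.02,0],[0.03,0.03,0.003,0,0],[0.03,0.03,0.005,0,0],[0.03,0,0,0,0],[0.03,0,0,0,0]]'
python3 - <<'E'
from h import *
m,p,d=cam("wrist"); cv2.imwrite("pics/w4.png",p); P=cloud(m,d); np.savez("w4.npz",P=P,p=p,**{k:np.array(m[k]) for k in m})
E
```

```text
t: 11.8
eef_pos: [0.6231, -0.1908, 0.3332]
tool_rot: [-0.0, 0.654, 0.756, 0.0]
contact_force: [-0.2, -0.9, -0.9]
gripper_width: 0.378
grasp_force: 39.9
```

View pics/w4.png

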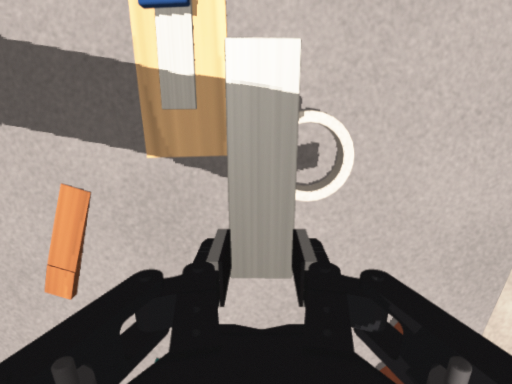

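The placed flat shows at (176,58), running under the lug end at (165,3). The second flat is held squarely.

```bash
python3 - <<'E'
from h import *
z=np.load("w4.npz");P=z["P"];p=z["p"];m={k:z[k] for k in("intrinsics","dist_coeffs","R","t")}
hsv=cv2.cvtColor(p,cv2.COLOR_BGR2HSV);V,U=np.mgrid[0:384,0:512]
k=(hsv[...,1]<60)&(U>145)&(U<205)&(V>8)&(V<115)
n,l,s,c=cv2.connectedComponentsWithStats(k.astype(np.uint8));j=1+np.argmax(s[1:,4]);v,u=np.where(l==j);print(s[j])
print("flat rect",cv2.minAreaRect((at_z(m,np.c_[u,v],.011)[:,:2]*1000).astype(np.float32)),"z",np.median(P[v,u,2]))
X=at_z(m,np.c_[u,v],.011)
# side-line fits
A=[];B=[]
for r in range(15,103,3):
    uu=u[v==r]
    if len(uu)>20: A.append((uu.min()-.5,r));B.append((uu.max()+.5,r))
for S in(A,B):
    Y=at_z(m,S,.011);f=np.polyfit(Y[:,1],Y[:,0],1);print("side angle",90-np.degrees(np.arctan(f[0])),"x at y=-.15",np.polyval(f,-.15))
print("rear y min",at_z(m,[[176,v.max()+.5]],.011))
w=(hsv[...,0]>15)&(hsv[...,0]<32)&(hsv[...,1]>60)&(hsv[...,2]>100)&(U<226)&(U>120)&(V<160)
print("board z",np.median(P[w][:,2])); b=(hsv[...,1]<60)&(V>170)&(V<230)&(U>100)&(U<220);print("bench z",np.median(P[b][:,2]))
E
```

```text
[ 155    9   42  100 3606]
flat rect ((525.2760009765625, -86.75360107421875), (34.70399856567383, 87.86904907226562), 8.097281455993652) z 0.010210872569809099
side angle 98.4801095915044 x at y=-.15 0.5175714103456269
side angle 98.08351704620185 x at y=-.15 0.5517210356214571
rear y min [[ 0.52905471 -0.13096022  0.011     ]]
board z 0.004207390525049204
bench z -0.0005963411130367469
```

```bash
python3 -m pendant '[[0.03,0.005,-0.027,0.025,0],[0.03,0.005,-0.027,0.025,0],[0.03,0.005,-0.027,0.025,0],[0.03,0,0,0.03,0],[0.03,0,0,0.02,0],[0.03,0,0,0.015,0],[0.03,0,0,0.006,0],[0.03,0,0,0,0],[0.03,0,0,0,0]]'
```

```text
t: 12.6
eef_pos: [0.5408, -0.191, 0.1872]
tool_rot: [0.0, 0.657, 0.754, -0.0]
contact_force: [0.4, 0.5, 0.5]
gripper_width: 0.383
grasp_force: 40.0
```

```bash
python3 -m pendant '[[0.03,0.015,0,0,-0.4],[0.03,0.016,0,0,0],[0.03,0.016,0,0,0],[0.03,0.016,0,0,0],[0.03,0.015,0,0,0],[0.03,0,0,0,0],[0.03,0,0,0,0]]'
```

```text
t: 13.18
eef_pos: [0.5298, -0.1116, 0.1881]
tool_rot: [0.001, 0.652, 0.758, 0.001]
contact_force: [-0.5, -0.4, -0.6]
gripper_width: 0.376
grasp_force: 40.0
```

```bash
python3 -m pendant '[[0.03,-0.0015,0,0.0017,0.2],[0.03,0,0,0,0],[0.03,0,0,0,0],[0.05,0,0,0,0],[0.05,0,0,0,0],[0.05,0,0,0,0],[0.05,0,0,-0.02,0],[0.05,0,0,-0.03,0],[0.05,0,0,-0.03,0],[0.05,0,0,0,0]]'
python3 -m pendant '[[0.06,-0.03,-0.023,0,0],[0.06,-0.031,-0.0235,0,0],[0.06,-0.031,-0.0235,0,0],[0.06,-0.031,-0.0235,0,0],[0.06,-0.031,-0.0235,0,0],[0.06,-0.031,-0.0235,0,0],[0.06,-0.03,-0.0235,0,0],[0.06,0,0,0.015,6.2],[0.06,0,0,0.015,6.2],[0.06,0,0,0.015,6.2],[0.06,0,0,0,0],[0.06,0,0,0,0]]'
python3 - <<'E'
from h import *
m,p,d=cam("wrist"); cv2.imwrite("pics/w5.png",p); P=cloud(m,d); np.savez("w5.npz",P=P,p=p)
hsv=cv2.cvtColor(p,cv2.COLOR_BGR2HSV);V,U=np.mgrid[0:384,0:512]
k=(hsv[...,1]>100)&(hsv[...,0]>4)&(hsv[...,0]<25)&(abs(U-261)<80)
n,l,s,c=cv2.connectedComponentsWithStats(k.astype(np.uint8));j=1+np.argmax(s[1:,4]);v,u=np.where(l==j);print(s[j])
print(cv2.minAreaRect((P[v,u,:2]*1000).astype(np.float32)),np.percentile(P[v,u,2],[5,50,95]))
E
```

```text
t: 14.02
eef_pos: [0.5318, -0.1144, 0.2704]
tool_rot: [0.004, 0.655, 0.756, 0.002]
contact_force: [0.0, -0.0, 0.4]
gripper_width: 0.588
grasp_force: 0.0
t: 15.02
eef_pos: [0.3978, -0.3502, 0.2198]
tool_rot: [-0.001, 0.767, 0.641, -0.0]
contact_force: [0.3, -0.5, 1.0]
gripper_width: 0.698
grasp_force: 0.0
[  237    21    58   225 12141]
((408.5513000488281, -299.31756591796875), (139.9217987060547, 35.082000732421875), 80.21570587158203) [0.00142206 0.00657807 0.01189183]
```

View pics/w5.png

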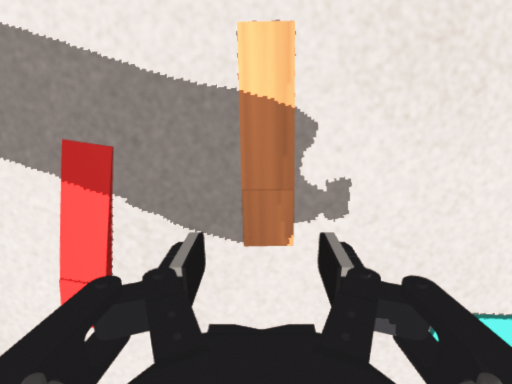

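The wedge is at (267,130) with its block at (268,217), nearly centred between the jaws. The red look-alike at (87,220) is well clear.

```bash
python3 -m pendant '[[0.06,0.001,0.002,0.02,0],[0.06,0,0,0.016,0],[0.06,0,0,0.007,0],[0.06,0,0,0,0],[0.06,0,0,0,0],[0.03,0,0,0,0],[0.03,0,0,0,0],[0.03,0,0,0,0],[0.03,0,0,0,0],[0.03,0,0,0,0],[0.03,0,0,0,0]]' 30
python3 - <<'E'
from h import *
z=np.load("top0.npz")
m,p,d=cam("top"); P=cloud(m,d); hsv=cv2.cvtColor(p,cv2.COLOR_BGR2HSV)
print("flat region z", P[178:190:3,266:290:4,2].round(4))
cv2.imwrite("pics/top_c.png",cv2.resize(p[130:230,220:320],None,fx=5,fy=5))
E
```

```text
t: 15.98
eef_pos: [0.4004, -0.3503, 0.1785]
tool_rot: [0.001, 0.768, 0.64, 0.0]
contact_force: [-1.0, 0.4, 5.8]
gripper_width: 0.386
grasp_force: 29.8
flat region z [[0.0148 0.0221 0.0167 0.0164 0.022  0.0223]
 [0.0148 0.0218 0.0162 0.017  0.0239 0.0133]
 [0.0207 0.0149 0.0205 0.0189 0.0163 0.0157]
 [0.015  0.0169 0.0159 0.015  0.0195 0.0017]]
```

```bash
python3 -m pendant '[[0.03,0,0,-0.02,0],[0.03,0,0,-0.03,0],[0.03,0.02,0,-0.03,0],[0.03,0.03,0.002,-0.03,0],[0.03,0.03,0.002,-0.03,0],[0.03,0.03,0.002,-0.02,0],[0.03,0.03,0.002,0,0],[0.03,0.033,0.002,0,0],[0.03,0,0,0,-6.2],[0.03,0,0,0,-6.2],[0.03,0,0,0,-6.2],[0.03,0,0,0,0]]'
python3 -m pendant '[[0.03,0,0,0,0]]'
python3 - <<'E'
from h import *
m,p,d=cam("wrist"); cv2.imwrite("pics/w6.png",p); P=cloud(m,d); np.savez("w6.npz",P=P,p=p,**{k:np.array(m[k]) for k in m})
E
```

```text
t: 17.03
eef_pos: [0.4408, -0.1824, 0.3367]
tool_rot: [0.0, 0.653, 0.757, 0.0]
contact_force: [-0.4, -0.5, -0.2]
gripper_width: 0.385
grasp_force: 30.3
t: 17.12
eef_pos: [0.4407, -0.1828, 0.3365]
tool_rot: [0.0, 0.656, 0.755, 0.0]
contact_force: [-0.9, -0.3, -0.1]
gripper_width: 0.385
grasp_force: 30.3
```

View pics/w6.png

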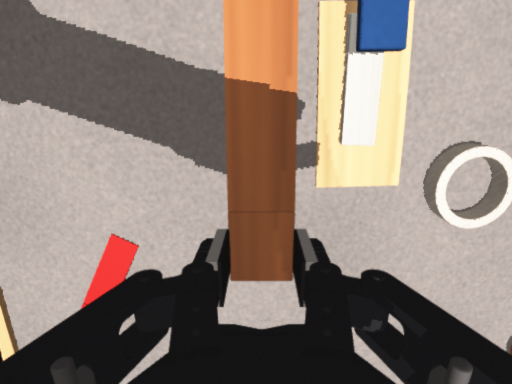

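The picture shows the top flat at (362,98) leaning a few degrees, with a sliver of the lower flat beside it at (352,35). I'll measure it.

```bash
python3 - <<'E'
from h import *
z=np.load("w6.npz");P=z["P"];p=z["p"];m={k:z[k] for k in("intrinsics","dist_coeffs","R","t")}
hsv=cv2.cvtColor(p,cv2.COLOR_BGR2HSV);V,U=np.mgrid[0:384,0:512]
reg=(U>325)&(U<400)&(V>5)&(V<160)
g=(hsv[...,1]<70)&reg
for lo,hi,zz,nm in((.0135,.020,.017,"flat2"),(.0075,.0135,.011,"flat1")):
    k=g&(P[...,2]>lo)&(P[...,2]<hi);v,u=np.where(k);print(nm,k.sum(),np.median(P[k][:,2]),u.min(),u.max(),v.min(),v.max())
    for side in(0,1):
        S=[]
        for r in range(v.min()+4,v.max()-4,3):
            uu=u[v==r]
            if len(uu)>(3 if zz<.015 else 20): S.append((uu.min()-.5 if side==0 else uu.max()+.5,r))
        if len(S)>4:
            Y=at_z(m,S,zz);f=np.polyfit(Y[:,1],Y[:,0],1);print("  side",side,len(S),"angle",90-np.degrees(np.arctan(f[0])),"x at y=-.13,-.05",np.polyval(f,[-.13,-.05]),np.std(Y[:,0]-np.polyval(f,Y[:,1])))
    print("  rear",at_z(m,[[360,v.max()+.5]],zz))
def lug():
    k=(hsv[...,0]>100)&(hsv[...,0]<125)&(hsv[...,1]>150)&(U>340)&(abs(P[...,2]-.05)<.004);v,u=np.where(k)
    print("lug",cv2.minAreaRect((at_z(m,np.c_[u,v],.05)[:,:2]*1000).astype(np.float32)))
lug()
cv2.imwrite("pics/w6c.png",cv2.resize(p[0:190,300:430],None,fx=4,fy=3.1,interpolation=cv2.INTER_NEAREST)[:598])
E
```

```text
flat2 3577 0.01601849829034191 341 383 13 145
  side 0 30 angle 97.61584712764765 x at y=-.13,-.05 [0.51205282 0.50135602] 0.0004861108485301331
  side 1 30 angle 97.52824383296053 x at y=-.13,-.05 [0.54636845 0.53579613] 0.0003963548398930234
  rear [[ 0.53243232 -0.13315194  0.017     ]]
flat1 176 0.010609791601564333 340 361 13 141
  rear [[ 0.53364973 -0.12962295  0.011     ]]
lug ((517.2638549804688, -32.98109817504883), (39.59804153442383, 37.201393127441406), 9.498555183410645)
```

View pics/w6c.png

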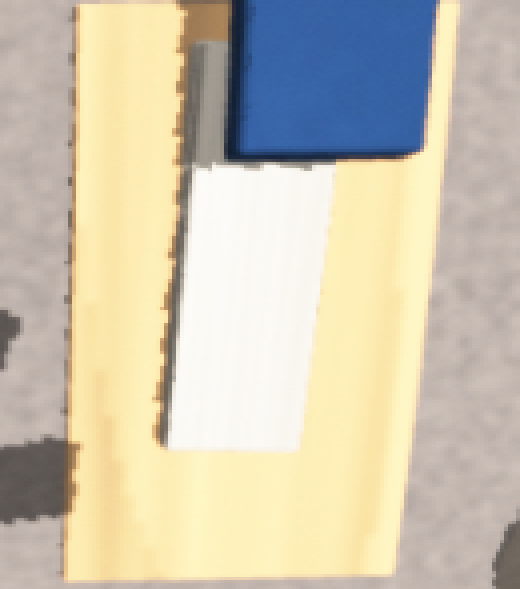

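The lean is mostly distortion and shadow. Measured, the top flat lies within about 2 mm and 0.7° of the lower one. Next I bring in the wedge.

```bash
python3 -m pendant '[[0.03,-0.011,0.024,0.025,0],[0.03,-0.011,0.024,0.025,0],[0.03,-0.011,0.024,0.025,0],[0.03,-0.011,0.024,0.025,0],[0.03,0,0,0.02,-0.3],[0.03,0,0,0.012,0],[0.03,0,0,0.003,0],[0.03,0,0,0,0],[0.03,0,0,0,0]]'
```

```text
t: 17.92
eef_pos: [0.5419, -0.2126, 0.2022]
tool_rot: [0.0, 0.653, 0.757, 0.0]
contact_force: [0.4, -0.0, -0.1]
gripper_width: 0.383
grasp_force: 30.3
```

```bash
python3 -m pendant '[[0.03,0.01,0.0013,0.001,0],[0.03,0.015,0,0.001,0],[0.03,0.015,0,0.001,0],[0.03,0.014,0,0.001,0],[0.03,0,0,0.001,0],[0.03,0,0,0,0],[0.03,0,0,0,0]]'
```

```text
t: 18.5
eef_pos: [0.5357, -0.1596, 0.1969]
tool_rot: [0.001, 0.653, 0.757, 0.0]
contact_force: [0.5, -0.3, 0.1]
gripper_width: 0.385
grasp_force: 30.4
```

```bash
python3 -m pendant '[[0.03,0,0,0.001,0],[0.03,0.004,0,0,0],[0.03,0.004,0,0,0],[0.03,0,0,0,0],[0.03,0,0,0,0]]'; python3 -m pendant '[[0.03,0,0,0.0006,0],[0.03,0,0,0,0]]'
```

```text
t: 18.92
eef_pos: [0.5343, -0.1507, 0.1952]
tool_rot: [-0.0, 0.653, 0.758, 0.0]
contact_force: [-0.5, -0.1, -0.8]
gripper_width: 0.384
grasp_force: 30.4
t: 19.08
eef_pos: [0.5344, -0.1509, 0.1949]
tool_rot: [-0.0, 0.653, 0.758, 0.0]
contact_force: [-1.5, 0.5, 4.6]
gripper_width: 0.386
grasp_force: 30.9
```

```bash
python3 -m pendant '[[0.05,0,0,0,0],[0.05,0,0,0,0],[0.05,0,0,0,0],[0.05,0,0,-0.015,0],[0.05,0,0,-0.025,0],[0.0,-0.022,0,0,0],[0.0,-0.022,0,0,0],[0.0,0,0,0,0],[0.0,0,0,0,0],[0.0,0,0,0,0],[0.0,0,0,0,0],[0.0,0,0,0,0]]'
python3 - <<'E'
from h import *
m,p,d=cam("wrist"); P=cloud(m,d); np.savez("w7.npz",P=P,p=p)
hsv=cv2.cvtColor(p,cv2.COLOR_BGR2HSV);V,U=np.mgrid[0:384,0:512]
k=(hsv[...,1]>100)&(hsv[...,0]>4)&(hsv[...,0]<18)&(abs(U-261)<80)&(P[...,2]>.014)&(P[...,2]<.035)
n,l,s,c=cv2.connectedComponentsWithStats(k.astype(np.uint8));j=1+np.argmax(s[1:,4]);v,u=np.where(l==j);print(s[j])
print(cv2.minAreaRect((P[v,u,:2]*1000).astype(np.float32)))
for r in range(s[j][1]+3,s[j][1]+s[j][3],12):
    w=np.where(l[r]==j)[0];print(r,P[r,w].mean(0).round(4))
print(bot.get_obs()["eef_pos"],bot.get_obs()["gripper_width"],bot.get_obs()["contact_force"])
E
```

```text
t: 20.08
eef_pos: [0.5408, -0.1935, 0.2344]
tool_rot: [-0.0, 0.652, 0.758, 0.0]
contact_force: [1.4, 0.1, 0.6]
gripper_width: -0.001
grasp_force: 0.0
[  231     0    60   186 10600]
((528.1463012695312, -115.92628479003906), (34.6807975769043, 106.87461853027344), 8.695354461669922)
3 [ 0.5198 -0.0652  0.0208]
15 [ 0.521  -0.0715  0.0216]
27 [ 0.522  -0.0778  0.0219]
39 [ 0.5229 -0.0842  0.0225]
51 [ 0.5239 -0.0907  0.0231]
63 [ 0.5248 -0.0972  0.0236]
75 [ 0.5257 -0.1037  0.0242]
87 [ 0.5268 -0.1104  0.0249]
99 [ 0.5276 -0.1171  0.0257]
111 [ 0.5291 -0.1238  0.0261]
123 [ 0.5302 -0.1306  0.028 ]
135 [ 0.5315 -0.1376  0.0281]
147 [ 0.5323 -0.1447  0.0281]
159 [ 0.5334 -0.152   0.0281]
171 [ 0.5345 -0.1594  0.028 ]
183 [ 0.5356 -0.167   0.028 ]
[ 0.5408013  -0.1935995   0.23444145] -1.9856522520482443e-05 [ 0.91094918 -0.06315836 -0.25293829]
```

```bash
python3 -m pendant '[[0.0,0,-0.001,0.02,0],[0.0,0,0,0.0135,0],[0.0,0,0,0.003,0],[0.0,0.004,0,0,0],[0.0,0.004,0,0,0],[0.0,0,0,0,0],[0.0,0,0,0,0]]'; python3 -m pendant '[[0.0,0.002,0,0,0],[0.0,0.001,0,0,0],[0.0,0,0,0,0]]'
```

```text
t: 20.72
eef_pos: [0.539, -0.1862, 0.1988]
tool_rot: [0.0, 0.652, 0.758, 0.0]
contact_force: [0.4, 0.3, 0.2]
gripper_width: 0.001
grasp_force: 0.0
t: 20.97
eef_pos: [0.5383, -0.1836, 0.1984]
tool_rot: [0.0, 0.653, 0.758, 0.0]
contact_force: [-0.5, -0.8, -0.0]
gripper_width: 0.002
grasp_force: 0.0
```

```bash
python3 -m pendant '[[0.0,0,0,0.0025,0],[0.0,0,0,0,0],[0.0,0.002,0,0,0],[0.0,0.002,0,0,0],[0.0,0,0,0,0]]'; python3 -m pendant '[[0.0,0.002,0,0,0],[0.0,0.002,0,0,0],[0.0,0,0,0,0]]';python3 -m pendant '[[0.0,0.002,0,0,0],[0.0,0.001,0,0,0],[0.0,0,0,0,0]]'
```

```text
t: 21.38
eef_pos: [0.5376, -0.1794, 0.1955]
tool_rot: [-0.0, 0.653, 0.758, 0.0]
contact_force: [0.4, 0.4, 0.6]
gripper_width: 0.001
grasp_force: 0.0
t: 21.63
eef_pos: [0.537, -0.1754, 0.1956]
tool_rot: [-0.0, 0.653, 0.758, 0.0]
contact_force: [0.3, 0.6, -1.1]
gripper_width: -0.003
grasp_force: 0.0
t: 21.88
eef_pos: [0.5365, -0.1726, 0.1956]
tool_rot: [-0.0, 0.653, 0.758, 0.0]
contact_force: [-0.1, -0.2, 0.3]
gripper_width: -0.002
grasp_force: 0.0
```

```bash
python3 -m pendant '[[0.0,0.002,0,0,0],[0.0,0,0,0,0]]'|grep -E "eef|contact"; python3 -m pendant '[[0.0,0.002,0,0,0],[0.0,0,0,0,0]]'|grep -E "eef|contact";python3 -m pendant '[[0.0,0.0015,0,0,0],[0.0,0,0,0,0]]'|grep -E "eef|contact"
python3 - <<'E'
from h import *
m,p,d=cam("wrist"); P=cloud(m,d)
hsv=cv2.cvtColor(p,cv2.COLOR_BGR2HSV);V,U=np.mgrid[0:384,0:512]
k=(hsv[...,1]>100)&(hsv[...,0]>4)&(hsv[...,0]<18)&(abs(U-261)<80)&(P[...,2]>.014)&(P[...,2]<.035)
b=k&(P[...,2]>.0272); print("block y",np.percentile(P[b][:,1],[1,99]),k.sum(),b.sum(), "lug z",np.median(P[(hsv[...,0]>100)&(hsv[...,0]<125)&(hsv[...,1]>150)&(abs(P[...,2]-.05)<.01)][:,2]))
E
```

```text
eef_pos: [0.5362, -0.1707, 0.1956]
contact_force: [0.2, 0.4, -0.7]
eef_pos: [0.5359, -0.1687, 0.1956]
contact_force: [0.8, -0.9, -0.1]
eef_pos: [0.5357, -0.1672, 0.1956]
contact_force: [0.7, -0.1, 0.2]
block y [-0.15555934 -0.1140065 ] 16469 4870 lug z nan
  return _methods._mean(a, axis=axis, dtype=dtype,
  ret = ret.dtype.type(ret / rcount)
```

```bash
for i in 1; do :; done; python3 -m pendant '[[0.0,0.001,0,0,0],[0.0,0,0,0,0]]'|grep -E "eef|contact"; python3 -m pendant '[[0.0,0.001,0,0,0],[0.0,0,0,0,0]]'|grep -E "eef|contact"
```

```text
eef_pos: [0.5356, -0.1664, 0.1956]
contact_force: [2.0, 0.3, -0.0]
eef_pos: [0.5354, -0.1655, 0.1956]
contact_force: [0.1, -0.7, -0.0]
```

```bash
python3 -m pendant '[[0.0,0.001,0,0,0],[0.0,0,0,0,0]]'|grep -E "eef|contact"; python3 -m pendant '[[0.0,0.001,0,0,0],[0.0,0,0,0,0]]'|grep -E "eef|contact"
```

```text
eef_pos: [0.5353, -0.1646, 0.1956]
contact_force: [-0.3, -1.0, -0.1]
eef_pos: [0.5351, -0.1637, 0.1956]
contact_force: [-0.2, -2.3, 0.0]
```

```bash
python3 -m pendant '[[0.0,0.0005,0,0,0],[0.0,0,0,0,0]]'|grep -E "eef|contact"; python3 -m pendant '[[0.0,0.0005,0,0,0],[0.0,0,0,0,0]]'|grep -E "eef|contact"
```

```text
eef_pos: [0.5351, -0.1633, 0.1956]
contact_force: [0.3, -2.1, -0.3]
eef_pos: [0.535, -0.1628, 0.1956]
contact_force: [-0.1, -3.4, -0.3]
```

```bash
python3 -m pendant '[[0.0,0.0005,0,0,0],[0.0,0,0,0,0]]'|grep -E "eef|contact"; python3 -m pendant '[[0.0,0.0005,0,0,0],[0.0,0,0,0,0]]'|grep -E "eef|contact"
```

```text
eef_pos: [0.5349, -0.1623, 0.1956]
contact_force: [-0.2, -2.8, 0.6]
eef_pos: [0.5349, -0.1618, 0.1956]
contact_force: [0.5, -4.1, 0.7]
```

```bash
python3 -m pendant '[[0.0,0.0005,0,0,0],[0.0,0,0,0,0]]'|grep -E "eef|contact"; python3 -m pendant '[[0.0,0.0005,0,0,0],[0.0,0,0,0,0]]'|grep -E "eef|contact"
```

```text
eef_pos: [0.5348, -0.1612, 0.1956]
contact_force: [0.1, -4.6, -0.4]
eef_pos: [0.5347, -0.1608, 0.1956]
contact_force: [0.8, -5.0, -0.2]
```

```bash
python3 -m pendant '[[0.0,0.0005,0,0,0],[0.0,0,0,0,0]]'|grep -E "eef|contact"; python3 -m pendant '[[0.0,0.0004,0,0,0],[0.0,0,0,0,0]]'|grep -E "eef|contact"
```

```text
eef_pos: [0.5346, -0.1603, 0.1956]
contact_force: [0.3, -4.5, -0.2]
eef_pos: [0.5346, -0.16, 0.1956]
contact_force: [0.1, -5.5, 0.6]
```

```bash
python3 -m pendant '[[0.0,0.0005,0,0,0],[0.0,0,0,0,0]]'|grep -E "eef|contact"; python3 -m pendant '[[0.0,0.0004,0,0,0],[0.0,0,0,0,0]]'|grep -E "eef|contact"
```

```text
eef_pos: [0.5345, -0.1596, 0.1957]
contact_force: [1.0, -5.0, -0.4]
eef_pos: [0.5345, -0.1593, 0.1956]
contact_force: [-0.1, -5.8, -1.2]
```

```bash
python3 -m pendant '[[0.0,0.0005,0,0,0],[0.0,0,0,0,0]]'|grep -E "eef|contact"; python3 -m pendant '[[0.0,0.0005,0,0,0],[0.0,0,0,0,0]]'|grep -E "eef|contact"; python3 -m pendant '[[0.0,0,0,0,0]]'|grep -E "eef|contact"
```

```text
eef_pos: [0.5344, -0.1589, 0.1957]
contact_force: [-0.1, -5.5, -0.8]
eef_pos: [0.5343, -0.1585, 0.1957]
contact_force: [0.4, -5.7, -0.2]
eef_pos: [0.5343, -0.1585, 0.1957]
contact_force: [0.4, -6.7, -0.3]
```

```bash
python3 -m pendant '[[0.0,0.0006,0,0,0],[0.0,0,0,0,0]]'|grep -E "eef|contact"; python3 -m pendant '[[0.0,0,0,0,0]]'|grep -E "contact"; python3 -m pendant '[[0.0,0,0,0,0]]'|grep -E "contact"; python3 -m pendant '[[0.0,0,0,0,0]]'|grep -E "contact"
```

```text
eef_pos: [0.5342, -0.1581, 0.1957]
contact_force: [0.3, -7.4, 0.2]
contact_force: [1.5, -6.6, -0.2]
contact_force: [0.3, -7.1, -1.1]
contact_force: [0.3, -6.8, -1.0]
```

Seated at about 7 N. I back off and go above the lug.

```bash
python3 -m pendant '[[0.0,-0.006,0,0,0],[0.0,-0.006,0,0,0],[0.0,0,0,-0.03,0],[0.0,0,0,-0.035,0],[0.0,0.02,0,-0.015,0],[0.0,0.03,0,0,0],[0.0,0.03,0,0,0],[0.0,0.03,0.001,0,0],[0.0,0.028,0,0,0],[0.0,0,0,0.02,0],[0.0,0,0,0.02,0],[0.0,0,0,0,0]]';python3 -m pendant '[[0.0,0,0,0,0]]'
```

```text
t: 26.6
eef_pos: [0.515, -0.0314, 0.2329]
tool_rot: [-0.002, 0.652, 0.758, -0.001]
contact_force: [-0.6, -0.0, 0.1]
gripper_width: -0.001
grasp_force: 0.0
t: 26.68
eef_pos: [0.516, -0.0321, 0.235]
tool_rot: [-0.001, 0.652, 0.758, -0.001]
contact_force: [1.0, -0.4, 0.1]
gripper_width: 0.009
grasp_force: 0.0
```

```bash
python3 -m pendant '[[0.0,0,0.001,0.005,0],[0.0,0,0,0.004,0],[0.0,0,0,0,0],[0.0,0,0,0,0]]'|grep -E "eef|contact";python3 -m pendant '[[0.0,0,0,0.001,0],[0.0,0,0,0,0]]'|grep -E "eef|contact";python3 -m pendant '[[0.0,0,0,0.0007,0],[0.0,0,0,0,0]]'|grep -E "eef|contact"
```

```text
eef_pos: [0.5177, -0.0325, 0.2268]
contact_force: [-1.3, -0.2, -0.3]
eef_pos: [0.5176, -0.0324, 0.2258]
contact_force: [0.1, 0.7, -0.1]
eef_pos: [0.5176, -0.0324, 0.2249]
contact_force: [0.2, -0.5, -0.2]
```

```bash
python3 -m pendant '[[0.0,0,0,0.001,0],[0.0,0,0,0,0]]'|grep -E "eef|contact";python3 -m pendant '[[0.0,0,0,0.0005,0],[0.0,0,0,0,0]]'|grep -E "eef|contact";python3 -m pendant '[[0.0,0,0,0.0005,0],[0.0,0,0,0,0]]'|grep -E "eef|contact"
```

```text
eef_pos: [0.5175, -0.0323, 0.2238]
contact_force: [-1.3, -0.5, -0.5]
eef_pos: [0.5176, -0.0323, 0.2234]
contact_force: [0.3, -0.3, -1.0]
eef_pos: [0.5176, -0.0323, 0.2232]
contact_force: [-2.2, 0.6, 4.1]
```

```bash
python3 -m pendant '[[0.0,0,0,0.0004,0],[0.0,0,0,0,0]]'|grep -E "eef|contact";python3 -m pendant '[[0.0,0,0,0.0002,0],[0.0,0,0,0,0]]'|grep -E "eef|contact"
```

```text
eef_pos: [0.5176, -0.0322, 0.2231]
contact_force: [-3.0, 0.0, 7.2]
eef_pos: [0.5176, -0.0322, 0.2231]
contact_force: [-3.3, -0.5, 10.2]
```

```bash
python3 -m pendant '[[0.0,0,0,0.0001,0],[0.0,0,0,0,0],[0.0,0,0,0,0],[0.0,0,0,0,0]]'|grep -E "eef|contact";python3 -m pendant '[[0.0,0,0,0,0],[0.0,0,0,0,0],[0.0,0,0,0,0],[0.0,0,0,0,0],[0.0,0,0,0,0]]'|grep -E "eef|contact"; python3 -m pendant '[[0.0,0,0,-0.005,0],[0.0,0,0,-0.02,0],[0.0,-0.01,0,-0.04,0],[0.0,-0.03,0,-0.03,0],[0.0,-0.03,0,-0.03,0],[0.0,-0.03,0,0,0],[0.0,0,0,0,0],[0.0,0,0,0,0]]'
python3 - <<'E'
from h import *
m,p,d=cam("wrist"); cv2.imwrite("pics/w8.png",p); P=cloud(m,d)
hsv=cv2.cvtColor(p,cv2.COLOR_BGR2HSV)
b=(hsv[...,0]>100)&(hsv[...,0]<125)&(hsv[...,1]>150)&(abs(P[...,2]-.05)<.01);X=P[b]
A=np.c_[X[:,:2],np.ones(len(X))];f=np.linalg.lstsq(A,X[:,2],rcond=None)[0];print("blue plane slope",f,"z",np.median(X[:,2]))
E
```

```text
eef_pos: [0.5176, -0.0323, 0.2231]
contact_force: [-4.1, 0.6, 10.2]
eef_pos: [0.5176, -0.0322, 0.2231]
contact_force: [-3.8, 0.1, 11.2]
t: 29.6
eef_pos: [0.532, -0.1323, 0.3464]
tool_rot: [0.0, 0.654, 0.756, -0.0]
contact_force: [-0.5, 0.4, -0.7]
gripper_width: -0.001
grasp_force: 0.0
blue plane slope [-0.00201192 -0.00110672  0.05023011] z 0.04918272906216792
```

View pics/w8.png

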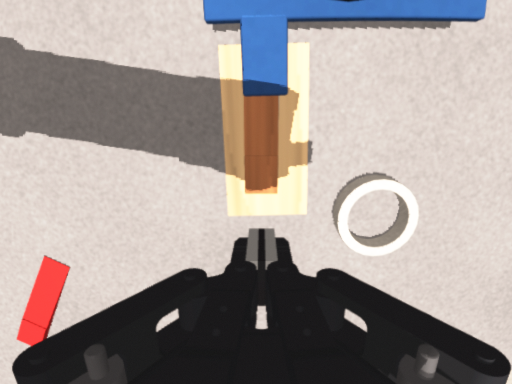

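The wedge sits squarely under the lug at (262,145), on the flats and centred on the board. The jig is level (plate slope about 0.1–0.2°) and did not give under 10–11 N.

```bash
python3 -c "
from station import bot
print(bot.hand_in())"
```

```text
the job is handed in; nothing more can be done
None
```

The job is done and handed in: two flat shims are stacked under the foot (within about 3 mm and 0.7° of each other), the tapered shim was pushed in on top to about 7 N, and the lug did not give under a 10–11 N press.

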